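Turn the trivet board over against the splash rail

TASK

The brown wooden trivet board was left upside down, with its four rubber pads in the air. Slide it against the steel splash rail and keep pushing until it has ridden up and stands leaning there by itself with its lower edge fully home in the corner at the foot of the rail, then tip its top back towards the robot so that it comes down in front of the rail, flat on its pads. The rail is only clipped in place, so feel for it and never push the board with more than about 10 newtons; leave everything else on the counter where it is.

Things in the scene. Friction and masses are not known exactly. Their poses are not given: they have to be found in the camera images.
- board: Flat brown wooden trivet board, 100 mm along x, 120 mm along y (too wide to grasp), 10 mm thick, about 0.13 kg; four rubber pads, 18 mm across and 3 mm high, near the corners of one face. Origin: centre of the wood, 5 mm above the counter when pads up, 8 mm when on its pads. +z points out of the padded face: up at the start, down when done. +x points within 15 degrees of square to the rail at the start.
- board_far_edge (a point): Centre of the board's +x edge (half-way through its thickness), which meets the rail first, rides up it and becomes the top edge. It slips easily on the rail. Leaning home, the board is about 62 degrees from flat, this edge about 90 mm high, 28 mm above the rail, and it stays so when let go. Drawn towards the robot past upright (some 60 mm), it falls onto its pads by itself.
- brackets: Two fixed dark steel brackets (100 x 12 x 50 mm), 168 mm to either side along y, holding the ends of the polished stainless splash rail (322 mm long, parallel to y, fixed). Origin on the counter midway between them; x points square from the board's side to the rail, y along the rail, z up. At least 60 mm of free space behind the rail.
- rail_foot (a point): Nominal middle of the foot line of the rail's face, at the brackets' origin. The rail sits with play in the brackets: the true line lies up to 20 mm nearer or farther along x and is not measured: feel for it. A board pushed square to it by its near edge, low down, rides up with 1 to 5 N; when its lower edge is home in this corner, resistance rises steeply.
- rail_cap (a point): Nominal top of the rail's 8 mm round cap bar, 62 mm high, 36 mm behind the foot line; it shifts along x with the foot line. Below it the rail's face is a cove leaning away from the board: 52 degrees steep to 20 mm height (16 mm behind the foot line), 62 to 38 mm (25 mm behind), 72 to 58 mm (32 mm behind). The bar's back is 40 mm behind the foot line.
- pourer: White ceramic pour-over dripper with a handle, 108 mm across, 85 mm high, beyond the left bracket; origin at the centre of its underside. Bystander.
- glass: Smoke-tinted glass cup, 72 mm across, 85 mm high, to the left of the board; origin at the centre of its underside. Bystander.
- dosing_cup: Steel dosing cup, 58 mm across, 55 mm high, to the right of the board; origin at the centre of its underside. Bystander.
- tamp_stand: Black plastic tamping stand, 120 x 90 x 80 mm, far left; origin at the centre of its underside. Bystander.
- tamper: Steel tamper, 58 mm across, 92 mm high, far right; origin at the centre of its underside. Bystander.
- jar: Amber glass jar, 90 mm across, 140 mm high, far right; origin at the centre of its underside. Bystander.
- spoon: Steel spoon lying on the counter, far right; origin under its middle. Bystander.
Things that resemble listed ones, but are neither listed nor needed, are in the scene too. Several things have the shape of the board; the one meant has the colours described above.

How it is judged:
By the outcome, as a careful person would: the job done as asked, in the order asked, and still so for the second after the job is handed in, with the robot touching nothing.
It also fails if it takes over 67 s, if anything falls off the work surface, if the arm or the gripper's body presses on something with over 40 N, if the wrist force passes 120 N, or if a joint passes its speed limit or range.

ROBOT

A 7-joint arm with a two-finger parallel gripper is mounted at the origin on the work surface. World frame = base frame: x ahead of the robot, y to its left, z up, the work surface at z = 0. Lengths are in m, angles in degrees, forces in N, time in s.
With the tool pointing down it reaches from about 0.4 to 0.9 m from the base axis. Payload 5.5 kg.
Tool frame: the origin (TCP) lies on the centre line of the jaws, within the pads' length; the fingertips stand bot.finger_overhang ahead of it and the grasp point (between the pads) is the TCP (bot.finger_overhang is the distance from the TCP to the fingertips, in m); z points along the fingers, y is the line along which they close (so a half turn about z gives the same grasp; the last joint's range is limited). The gripper opens to 85 mm and grips with 20 to 120 N. Pads are 22 mm wide; open, the fingers measure 114 mm over their backs; the gripper's body (76 mm by 85 mm) begins 54 mm behind the grasp point. The pads swing forward as they close: fully open they stand 13 mm farther back than shut.
Start: joints at [84.924, 28.699, -24.465, 88.831, 12.651, 65.22, -12.049], TCP at [0.224, -0.61, 0.25] pointing down, gripper open.
Joint ranges: [-164.97, 164.97], [-17.58, 116.51], [-87.97, 89.64], [11.32, 138.91], [-80.73, 260.73], [10.89, 115.49], [-147.41, 147.41]. Speed limits (degrees/s): [147.25, 147.25, 180, 180, 180, 180, 180].

INTERFACE

Orientations are given as a 3x3 rotation matrix whose columns are the frame's x, y, z axes.
In Python, from station import bot gives the robot as it stands. Calls block until the motion is done:
- bot.move_to(position, orientation): joint-space move of the TCP to a pose.
- bot.move_l(position, orientation=None, feed=0.15): straight line of the TCP; orientation=None keeps the orientation; feed is the mean speed in m/s.
- bot.set_joints(angles): joint-space move.
- bot.set_gripper(opening, effort=None): finger opening in m; effort is the grip in N (None keeps the last); returns when the fingers have stopped.
- bot.hold(seconds).
- bot.solve_ik(position, orientation): joint angles nearest the present ones, or None.
- bot.sense(): the state.
- bot.camera(name): name is "scene" or "top" or "wrist"; returns a dict with "img" (400x640x3 uint8, red, green, blue), "vfov" (degrees; the focal length in pixels is half the picture's height over the tangent of half this angle, whatever the lens; pixels are square), "cx", "cy" (the principal point, pixels), "k1" (the pictures are not rectified: a ray, as slopes to the right and down, at radius r is drawn at 1 + k1 r^2 times it, then the intrinsics apply), "rvec" (rotation vector, rad) and "tvec" (3), from world to camera coordinates, as OpenCV has them; the wrist camera has in their place "T_tool_cam" (4x4, takes a point from camera to tool coordinates, whose origin is the TCP and whose axes are the flange's). Camera axes: x right, y down, z forward; pixel columns grow to the right and rows downward; lengths in m; the calibration is good to about 2 mm. A picture is of the moment at which its call begins: read the wrist's pose just before it. There is no depth.
A pose or a line that the arm cannot do raises bot.MotionError and nothing moves.
- bot.close_job(): hands the job in; it is judged then, once.
Trained networks look in the newest picture that a camera, given by its name, has taken for a name from the list of things; names that differ only in an ending like _2 or _b are one class to them, and where a whole thing is asked for, a point or a joint stands for the part that bears it (a point fixed in the world has none). Each returns a list of dicts, best first, with "p" (0 to 1); they miss things now and then, are a little off and sometimes report something else, mostly with a low value. They report only what shows in the picture. A call takes as long as a camera call. They do not tell look-alikes from the thing itself.
- bot.regions_of(thing, camera): "mask" (400x640 bool, what is visible of it) and "xy" ([column, row] in pixels, amid what is visible of it).
- bot.mark_of(thing, camera): "xy" ([column, row] in pixels: a listed point, or the origin of a listed thing).
The state is a dict: "time": time; "q": joint angles; "dq": joint speeds; "joint_efforts": joint torques, N m; "eef_pos": TCP position; "eef_rot": TCP orientation; "contact_force": force on the tool from outside, world axes, zero at the start; "torque": the same for the moment, N m; "opening": finger opening in m; "finger_force": force on a finger pad.
Only numpy, scipy, OpenCV 4.12 (cv2) and the standard library are available. Lean on these libraries where they do the work, as an engineer would, in place of code of your own. Each camera call takes 0.05 s, during which the arm holds its last target. There are 200 camera calls.

## Working session

There is one attempt and no reset: what is moved stays moved. The work goes in short steps, each a Python script; the robot and the scene stay as the last script left them, time stands still between calls to the robot, and variables do not carry over. Pictures are saved under pics/ and viewed, at most 10 in all, crops included, and the job is handed in when it is done.

```bash
mkdir -p pics; ls
cat > h.py <<'E'
import numpy as np, cv2
from station import bot
def shot(n,f=None):
    s=bot.sense(); c=bot.camera(n)
    if f: cv2.imwrite(f,c["img"][:,:,::-1])
    if n=="wrist":
        T=np.eye(4);T[:3,:3]=s["eef_rot"];T[:3,3]=s["eef_pos"]; c["Twc"]=T@c["T_tool_cam"]
    else:
        R=cv2.Rodrigues(np.array(c["rvec"],float))[0]; T=np.eye(4);T[:3,:3]=R.T;T[:3,3]=-R.T@np.array(c["tvec"]).ravel(); c["Twc"]=T
    return c
def K(c):
    f=200/np.tan(np.radians(c["vfov"])/2); return np.array([[f,0,c["cx"]],[0,f,c["cy"]],[0,0,1.]])
def px2w(c,uv,z):
    p=cv2.undistortPoints(np.array(uv,float).reshape(-1,1,2),K(c),np.array([c["k1"],0,0,0.])).reshape(-1,2)
    d=np.c_[p,np.ones(len(p))]@c["Twc"][:3,:3].T; o=c["Twc"][:3,3]
    return o+d*((z-o[2])/d[:,2])[:,None]
E
python3 - <<'E'
from h import *
s=bot.sense();print(s["time"],s["contact_force"],bot.finger_overhang,s["eef_rot"])
for n in("top","scene"):
    c=shot(n,f"pics/{n}0.png"); print(n,c["Twc"][:3,3])
    for t,z in(("board",.005),("board_far_edge",.005),("brackets",0),("rail_foot",0),("rail_cap",.062),("pourer",0),("glass",0),("dosing_cup",0),("tamper",0),("jar",0),("tamp_stand",0)):
        for r in bot.mark_of(t,n)[:3]: print(t,np.round(r["p"],2),np.round(r["xy"]),np.round(px2w(c,r["xy"],z)[0],3))
E
```

```text
pics
0.0 [ 0.15857923 -1.20639422 -0.15899749] 0.019 [[ 9.38749574e-01  3.44599598e-01 -5.96147629e-04]
 [ 3.44600100e-01 -9.38747658e-01  1.89895292e-03]
 [ 9.47462230e-05 -1.98807378e-03 -9.99998019e-01]]
top [ 0.3488968  -0.03368817  1.48160589]
board 0.9 [394. 291.] [ 0.315 -0.221  0.005]
board 0.85 [310. 222.] [0.52  0.038 0.005]
board 0.85 [281. 285.] [0.326 0.122 0.005]
board_far_edge 0.96 [297. 282.] [0.337 0.074 0.005]
board_far_edge 0.68 [312. 206.] [0.572 0.032 0.005]
board_far_edge 0.68 [389. 277.] [ 0.356 -0.205  0.005]
brackets 0.65 [241. 226.] [0.505 0.255 0.   ]
rail_cap 0.33 [234. 159.] [0.703 0.272 0.062]
pourer 0.68 [234. 160.] [0.716 0.285 0.   ]
glass 0.75 [241. 225.] [0.508 0.254 0.   ]
dosing_cup 0.77 [364. 242.] [ 0.463 -0.128  0.   ]
tamper 0.52 [482. 257.] [ 0.421 -0.495  0.   ]
jar 0.93 [473. 223.] [ 0.525 -0.468  0.   ]
tamp_stand 0.72 [170. 257.] [0.402 0.475 0.   ]
tamp_stand 0.36 [231. 159.] [0.719 0.295 0.   ]
scene [0.82822006 0.46851494 0.89038482]
board 0.96 [409. 215.] [0.329 0.119 0.005]
board 0.94 [339. 225.] [0.521 0.045 0.005]
board 0.94 [246. 271.] [0.806 0.045 0.005]
board_far_edge 0.96 [339. 144.] [ 0.359 -0.215  0.005]
board_far_edge 0.95 [226. 266.] [0.846 0.005 0.005]
board_far_edge 0.78 [321. 225.] [0.564 0.021 0.005]
pourer 0.61 [323. 334.] [0.712 0.281 0.   ]
pourer 0.2 [285. 104.] [ 0.423 -0.487  0.   ]
glass 0.83 [386. 283.] [0.505 0.252 0.   ]
dosing_cup 0.8 [326. 176.] [ 0.461 -0.125  0.   ]
tamper 0.63 [287. 105.] [ 0.419 -0.479  0.   ]
jar 0.94 [260. 119.] [ 0.534 -0.461 -0.   ]
jar 0.47 [286. 101.] [ 0.41  -0.498  0.   ]
jar 0.33 [325. 173.] [ 0.458 -0.137  0.   ]
tamp_stand 0.8 [483. 345.] [0.399 0.49  0.   ]
```

```bash
python3 -c "
import cv2
a=cv2.imread('pics/top0.png')[110:320,160:500];cv2.imwrite('pics/top0c.png',cv2.resize(a,None,fx=2.3,fy=2.3,interpolation=cv2.INTER_CUBIC))"
```

```text
(no output)
```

View pics/top0c.png

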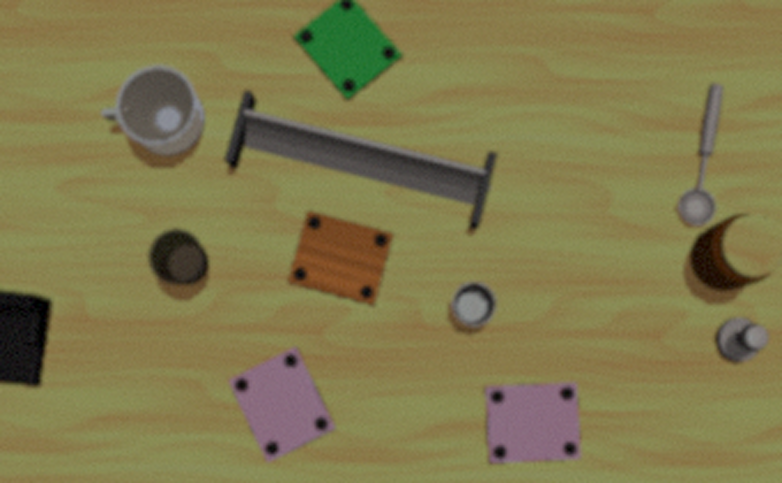

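View pics/scene0.png

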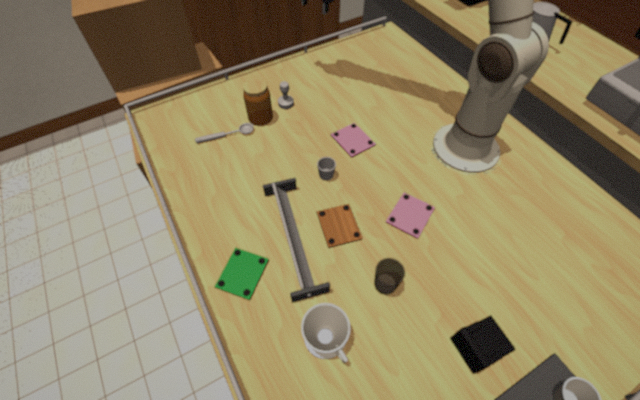

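Top view: the brown board is at crop (341,258), which is about (0.52, 0.04). The rail lies beyond it, between the brackets at crop (241,130) and (482,192), with its normal at about -14° yaw. The pink and green boards are decoys. Next I'll take a closer look with the wrist camera.

```bash
cat >> h.py <<'E'
def Rt(deg):
    c,s=np.cos(np.radians(deg)),np.sin(np.radians(deg)); return np.array([[c,s,0],[s,-c,0],[0,0,-1.]])
def board_rect(c,z):
    hsv=cv2.cvtColor(c["img"],cv2.COLOR_RGB2HSV)
    r=max((r for r in bot.regions_of("board",c["n"])),key=lambda r:np.median(hsv[r["mask"]][:,1])-1e3*(not 2<np.median(hsv[r["mask"]][:,0])<16))
    ys,xs=np.nonzero(r["mask"]); h=cv2.convexHull(np.c_[xs,ys].astype(np.float32)).reshape(-1,2)
    w=px2w(c,h,z)[:,:2]; return cv2.minAreaRect((w*1000).astype(np.float32)),np.median(hsv[r["mask"]],0)
E
python3 - <<'E'
from h import *
bot.move_to([0.50,0.02,0.40],Rt(-14))
for n in("wrist","top","scene"):
    c=shot(n,f"pics/{n}1.png"); c["n"]=n
    print(n,c["Twc"][:3,3])
    try: print(board_rect(c,.010))
    except Exception as e: print(e)
    for t in("brackets","rail_foot","rail_cap","board_far_edge"):
        for r in bot.mark_of(t,n)[:2]: print(t,np.round(r["p"],2),np.round(r["xy"]),np.round(px2w(c,r["xy"],.062 if "cap" in t else 0)[0],3))
print(bot.sense()["time"])
E
```

```text
wrist [0.56781092 0.00324034 0.52261109]
(((521.1696166992188, 44.676815032958984), (119.49597930908203, 97.18003845214844), 75.96053314208984), array([ 13., 160., 120.]))
rail_cap 0.33 [405. 164.] [ 0.471 -0.122  0.062]
board_far_edge 0.93 [454. 205.] [ 0.358 -0.216  0.   ]
board_far_edge 0.84 [300. 125.] [0.572 0.032 0.   ]
top [ 0.3488968  -0.03368817  1.48160589]
(((815.6796875, 43.459171295166016), (122.50135040283203, 99.1937255859375), 40.21511459350586), array([ 65., 177., 115.]))
board_far_edge 0.82 [391. 278.] [ 0.353 -0.211  0.   ]
board_far_edge 0.7 [321. 121.] [0.848 0.011 0.   ]
scene [0.82822006 0.46851494 0.89038482]
(((524.4842529296875, 49.38347244262695), (127.01226806640625, 101.9832534790039), 76.32604217529297), array([ 14., 159., 155.]))
brackets 0.34 [339. 224.] [0.518 0.042 0.   ]
board_far_edge 0.95 [342. 146.] [ 0.352 -0.208  0.   ]
board_far_edge 0.89 [394. 206.] [0.347 0.07  0.   ]
4.6
```

View pics/wrist1.png

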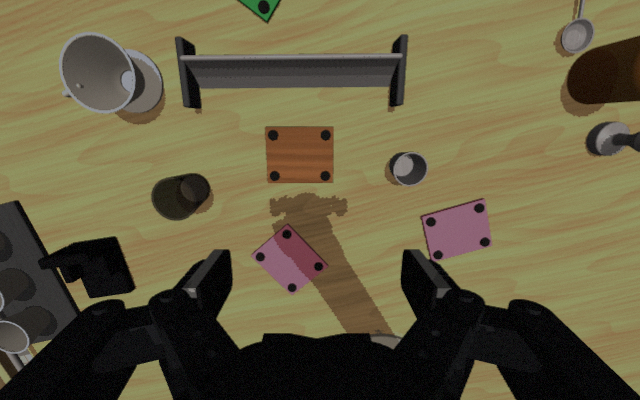

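The wrist view shows the board at px (300,155), nearly square to the rail. The rail's foot line runs along row ~88, from (200,88) to (390,87). The bracket fronts are at (192,107) and (398,105), and the area in front of the rail is free.

Run:
```python
from h import *
c=shot("wrist")
f=px2w(c,[[202,88.5],[388,87.5]],0); print(f)
d=f[0]-f[1]; print("normal yaw foot",np.degrees(np.arctan2(-d[0],d[1])))
k=px2w(c,[[186,57],[400,56]],.060); print(k); d=k[0]-k[1]; print(np.degrees(np.arctan2(-d[0],d[1])))
g=px2w(c,[[192,107],[397,105]],0);print(g); d=g[0]-g[1]; print(np.degrees(np.arctan2(-d[0],d[1])))
a=np.radians(-14); n=np.array([np.cos(a),np.sin(a)]); l=np.array([-n[1],n[0]])
for p in (f,k,g,[[.521,.045,0]]): print([np.round([np.dot(q[:2],n),np.dot(q[:2],l)],4) for q in p])
# edge finding: gray column profile near foot
```

```text
[[ 0.6698704   0.17963747  0.        ]
 [ 0.59477962 -0.1294557   0.        ]]
normal yaw foot -13.654847204049858
[[ 0.70471194  0.16740622  0.06      ]
 [ 0.63009102 -0.13881099  0.06      ]]
-13.695269955568513
[[ 0.64572179  0.20690764  0.        ]
 [ 0.5630548  -0.13968484  0.        ]]
-13.415173783823837
[array([0.6065, 0.3364]), array([0.6084, 0.0183])]
[array([0.6433, 0.3329]), array([0.645 , 0.0177])]
[array([0.5765, 0.357 ]), array([0.5801, 0.0007])]
[array([0.4946, 0.1697])]
```

```bash
cat >> h.py <<'E'
A=-13.8; R=Rt(A); n=R[:,0]; l=np.array([-n[1],n[0],0])
def P(x,z,y=0.1705): return n*x+l*y+np.array([0,0,z])
def F():
    f=np.mean([(bot.hold(0.02),bot.sense()["contact_force"])[1] for _ in range(4)],0); return np.array([f@n,f@l,f[2]])
def pos():
    p=bot.sense()["eef_pos"]; return np.round([p@n,p@l,p[2]],4)
E
python3 - <<'E'
from h import *
b=np.array([.521,.0447,0]);print(b@n,b@l)
bot.set_gripper(0.045)
bot.move_to(P(.408,.08),R)
bot.move_l(P(.408,.035),feed=.1); f0=F(); print(f0)
z=.035
while z>.004:
    z-=.0015; bot.move_l(P(.408,z),feed=.03); f=F()-f0
    if f[2]>1.5: break
print(z,f,pos(),bot.sense()["time"],bot.sense()["opening"])
E
```

```text
0.4952985142791579 0.16768563371040138
[0.22710652 0.01134013 0.04777188]
0.015499999999999988 [-5.51236905 -2.3473734  21.76752921] [0.408  0.1705 0.0168] 11.1583 0.04511827413491847
```

Run:
```python
from h import *
Y=.1685; Z=.0195
bot.move_l(P(.408,.03,Y),feed=.1); f0=F(); print(f0)
bot.move_l(P(.412,Z,Y),feed=.05); print(F()-f0)
bot.move_l(P(.470,Z,Y),feed=.05); print(F()-f0)
x=.470
while x<.560:
    x+=.003; bot.move_l(P(x,Z,Y),feed=.05); f=F()-f0
    print(round(x,3),np.round(f,1),end=" ")
    if f[0]<-7: break
print(pos(),bot.sense()["time"])
c=shot("wrist","pics/wrist2.png")
c=shot("scene"); cv2.imwrite("pics/scene2.png",cv2.resize(c["img"][150:330,200:440,::-1],None,fx=3,fy=3))
np.save("f0.npy",f0)
```

```text
[-0.01889146  0.15341118 -0.0257722 ]
[-0.34985114  0.20353196  0.19176411]
[ 0.31026239 -0.02919756 -0.41106423]
0.473 [-0.1 -0.3 -0. ] 0.476 [-0.2 -0.1 -0.1] 0.479 [-0.1 -0.1  0.2] 0.482 [-0.   0.3 -0.3] 0.485 [-0.4 -0.3 -0.1] 0.488 [-0.3 -0.7 -0.2] 0.491 [-0.1 -0.3  0.6] 0.494 [-0.5 -0.   0.3] 0.497 [-0.  -0.2 -0.1] 0.5 [-0.6 -0.6 -0. ] 0.503 [-1.2 -0.1 -0.1] 0.506 [-1.  -0.3 -0.3] 0.509 [-0.4 -0.1 -0.6] 0.512 [-0.4 -0.2 -0.6] 0.515 [-1.  -0.4 -0.1] 0.518 [-1.7 -0.3 -0.6] 0.521 [-0.8 -0.6 -0.6] 0.524 [-0.6 -0.  -0.2] 0.527 [-0.8 -0.5 -0.3] 0.53 [-1.3 -0.4 -1.1] 0.533 [-0.6 -0.1 -0.5] 0.536 [-0.5 -0.5 -0.3] 0.539 [-0.7 -0.5 -0.3] 0.542 [-0.4 -0.5  0. ] 0.545 [-0.4 -0.4 -0.1] 0.548 [ 0.6 -0.3  0.3] 0.551 [ 0.3 -0.2  0.4] 0.554 [ 0.1 -0.7  0.5] 0.557 [-0.3 -0.9 -0.2] 0.56 [ 0.3 -0.2 -0.5] [0.5602 0.1685 0.0195] 22.8417
```

View pics/scene2.png

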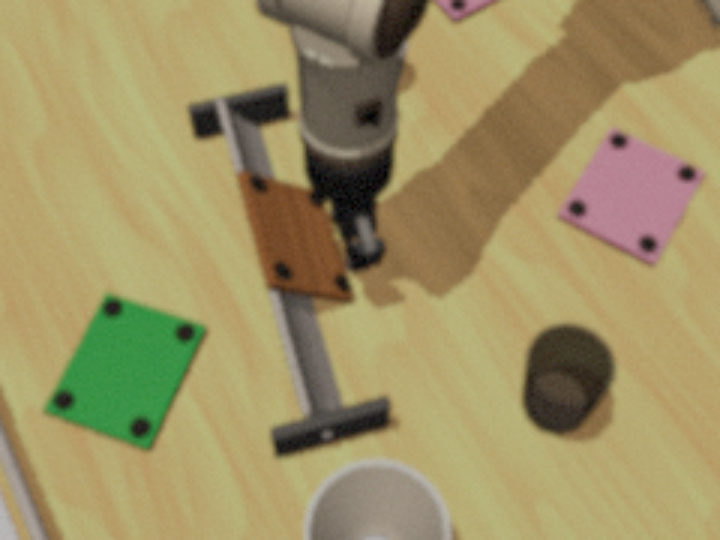

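The board has ridden up the rail; its far edge is at the cap height and the lower edge is at about crop (330,230). Rail contact came at about 0.498, so I expect home near 0.588. I'll keep pushing in finer steps.

Run:
```python
from h import *
Y=.1685; Z=.0195; f0=np.load("f0.npy")
x=.560
while x<.606:
    x+=.003 if x<.576 else .001; bot.move_l(P(x,Z,Y),feed=.05); f=F()-f0
    print(round(x,3),np.round(f,1),end=" ")
    if f[0]<-5.5: break
print(pos(),bot.sense()["time"])
c=shot("scene"); cv2.imwrite("pics/scene3.png",cv2.resize(c["img"][170:330,220:400,::-1],None,fx=3.5,fy=3.5))
```

```text
0.563 [ 0.  -0.1  0. ] 0.566 [-0.2 -0.4  0.1] 0.569 [-0.3 -0.6  0.3] 0.572 [ 0.2 -0.1 -0.3] 0.575 [-0.6 -0.3 -0.2] 0.578 [-0.4 -0.2  0. ] 0.579 [-0.5 -0.2 -0.2] 0.58 [-0.2 -0.4  0.2] 0.581 [-0.5 -0.4 -0.1] 0.582 [-0.7 -0.1  0.2] 0.583 [-0.5  0.1  0.1] 0.584 [-1.2 -0.2  0.1] 0.585 [-0.9 -0.2 -0. ] 0.586 [-0.3 -0.2  0. ] 0.587 [-0.3 -0.1 -0. ] 0.588 [-0.3 -0.1 -0.2] 0.589 [-0.8 -0.4 -0.4] 0.59 [-1.4 -0.2  0.2] 0.591 [-5.  -0.5  2.8] 0.592 [-7.2 -0.7  4.8] [0.5902 0.1686 0.0192] 29.275
```

View pics/scene3.png

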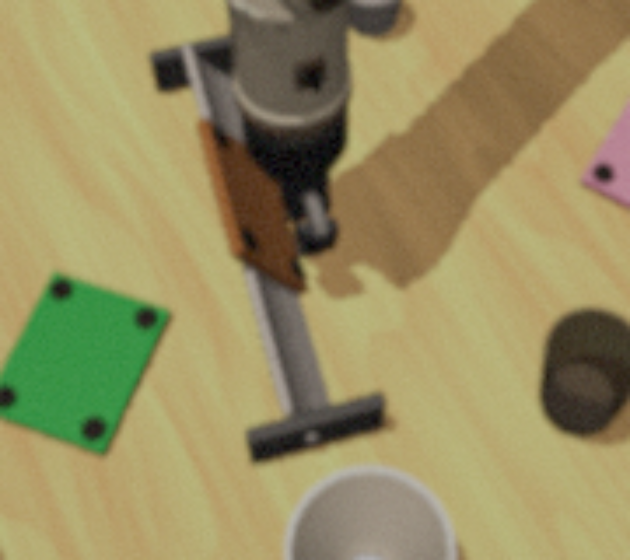

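The resistance rose steeply at 0.591, so the board is home and leaning, with its lower edge in the corner at crop (285,260). Now I'll release it and check.

Run:
```python
from h import *
Y=.1685
bot.move_l(P(.575,.0195,Y),feed=.05)
bot.move_l(P(.545,.06,Y),feed=.15)
bot.move_l(P(.540,.19,Y),feed=.2)
c=shot("wrist","pics/wrist4.png")
for r in bot.mark_of("board_far_edge","wrist")[:2]:
    w=px2w(c,r["xy"],.09)[0]; print(r["p"],r["xy"],w@n,w@l)
print(bot.sense()["time"])
```

```text
0.62 [315.6, 59.7] 0.6517517829529987 0.16917189492240775
0.6 [547.3, 301.1] 0.4552148302580747 -0.03861338287302095
31.2
```

View pics/wrist4.png

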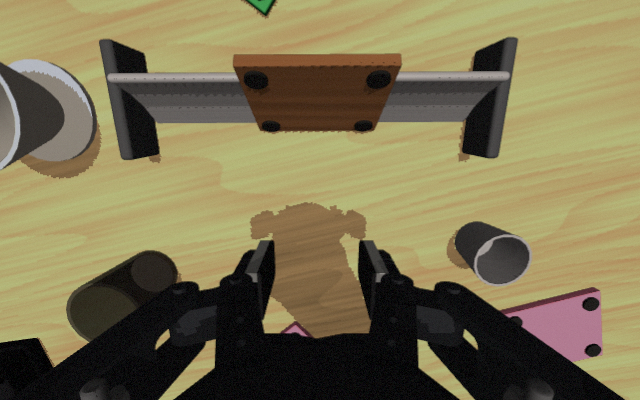

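It leans by itself, square to the rail and home: the top edge is at row ~60, and the lower edge at row ~130 sits on the foot line. Next I'll hook the fingers behind the top edge and draw it back.

Run:
```python
from h import *
Y=.1690; Z=.093
bot.move_l(P(.684,.19,Y),feed=.2)
bot.move_l(P(.684,Z,Y),feed=.12); f0=F()
x=.684
while x>.575:
    x-=.008 if x<.665 else .004; bot.move_l(P(x,Z,Y),feed=.06); f=F()-f0
    print(round(x,3),np.round(f,1),end=" ")
    if abs(f[0])>8: print("STOP");break
bot.hold(.3); print(pos(),bot.sense()["time"])
c=shot("scene"); cv2.imwrite("pics/scene5.png",cv2.resize(c["img"][140:330,200:420,::-1],None,fx=3,fy=3))
```

```text
0.68 [-0.2  0.2 -0. ] 0.676 [-0.2  0.3  0.5] 0.672 [-0.1  0.1  0.3] 0.668 [ 0.   0.5 -0. ] 0.664 [-0.1 -0.1  0.1] 0.656 [ 0.1 -0.   0.2] 0.648 [ 0.2  0.1 -0. ] 0.64 [-0.1  0.3  0.2] 0.632 [ 0.1 -0.1  0.6] 0.624 [0.2 0.5 0.2] 0.616 [ 0.6  0.1 -0.1] 0.608 [ 0.4 -0.3  0.1] 0.6 [ 0.5  0.6 -0.2] 0.592 [-0.2  0.4  0.1] 0.584 [0.1 0.2 0.5] 0.576 [0.1 0.4 0.4] 0.568 [-0.1  0.2  0.1] [0.5681 0.169  0.093 ] 39.175
```

View pics/scene5.png

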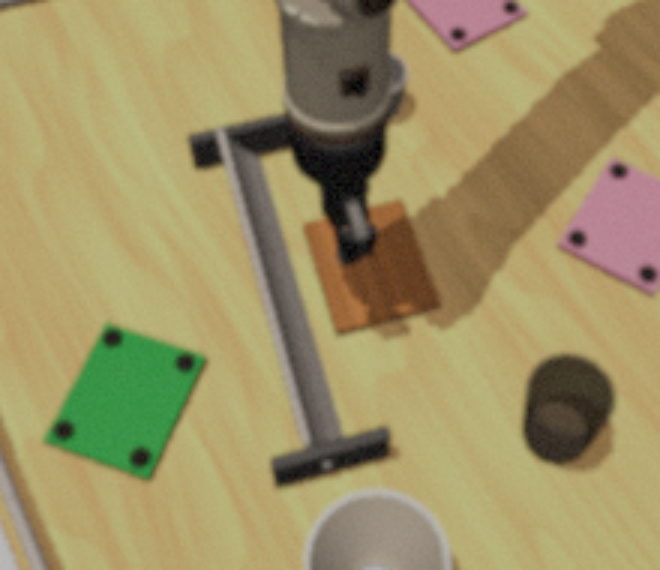

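The board lies flat at crop (375,265), pads down, just in front of the rail. I'll retreat upwards, check once more and hand in.

Run:
```python
from h import *
bot.move_l(P(.50,.30,.169),feed=.2); bot.hold(.5)
c=shot("wrist","pics/wrist6.png"); c["n"]="wrist"
r=board_rect(c,.013); print(r); p=np.array([*r[0][0],0])/1e3; print(p@n,p@l,bot.sense()["time"])
```

```text
(((565.734130859375, 33.54548645019531), (118.6336669921875, 98.07439422607422), 76.2645034790039), array([ 13., 159., 135.]))
0.5414020869233024 0.16752369013212892 41.0667
```

View pics/wrist6.png

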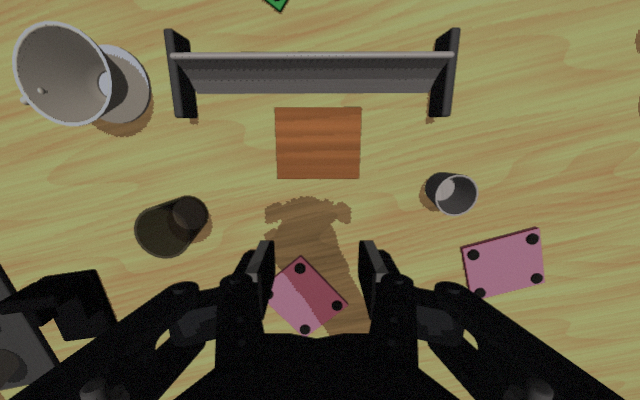

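The board is flat, pads down, at px (318,143) in front of the rail. The rail and the neighbouring things are where they were.

```bash
python3 -c "
from station import bot
print(bot.close_job())"
```

```text
the job is handed in; nothing more can be done
None
```

The brown board was pushed home against the rail (peak push read about 7 N), stood leaning there by itself, was tipped back flat onto its pads in front of the rail, and the job was handed in at about 41 s.

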